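# Load the vial shaker and lower its hood

## Task

Put the rack that holds the capped vials into the open shaker, set down upright in the middle of the rubber mat with its long side along the mat's long side; leave the empty rack and the other things on the bench where they are. Then lower the heavy hood until it is fully shut, bearing its weight all the way so that it does not drop or slam, and finally switch the shaker on by pressing the raised far end of its rocker switch all the way down.

Things in the scene. Friction and masses are not known exactly. Their poses are not given: they have to be found in the camera images.
- shaker: White and grey benchtop vial shaker, fixed. Origin on the bench under the mat's centre; x points from its front to its back, z up. The open-topped chamber is x -83 to 93, y -113 to 113 mm inside; walls 12 mm thick, rim 100 mm above the bench, platform inside 52 mm above it. A control column, x -95 to 165 mm, up to 106 mm high, stands on its right side from y = -125 to -215 mm.
- mat_centre (a point): Centre of the top face of the black rubber mat on the shaker's platform, 55 mm above the bench. The mat is 80 mm along x (front to back) and 132 mm along y (its long side), 3 mm thick. Axes parallel to the shaker's.
- hood (a joint): Hood angle, rad: 0 fully shut, about 1.5 upright, stop at 1.65. Shallow grey-framed clear cover 200 mm long, 250 wide, 45 high, 1.0 to 1.7 kg, on friction hinges along the chamber's rear rim. Above about 1.0 rad it stays where it is left and takes about 3 N at the handle to move; lower down its weight wins and it falls shut unless held (about 2 to 5 N at the handle when nearly shut).
- hood_hinge (a point): Middle of the hood's hinge axis, on the shaker's rear rim, 105 mm behind the mat's centre and 100 mm above the bench; the hinge axis lies along the shaker's y. It does not move with the hood.
- hood_handle (a point): Middle of the hood's bar handle: round steel bar, 10 mm diameter, 140 mm long, parallel to the hinge (y), on a post at each end (122 mm free between), 38 mm out from the hood's front edge. Its centre line is 238 mm from the hinge along the hood and 18 mm above the hood's lower rim: 118 mm above the bench with the hood shut, about 340 mm with it open. Turns with the hood.
- rocker (a joint): Angle of the black power rocker switch, rad: 0 is off (its far end, away from the robot, stands up), 0.36 is fully on (far end down). It stays where it is left; pressing the far end over takes about 4 N.
- rocker_on_end (a point): Point on the top face of the rocker's raised far half, 12 mm from its pivot: press here; it goes down about 4 mm. It moves with the rocker. The rocker is 26 mm wide and 34 mm long (front to back), in the sloping panel on top of the control column (rising 0.2 rad towards the back), about 90 mm above the bench.
- vial_rack: The rack to load: black plastic block 58 mm (x) by 110 mm (y) by 32 mm high, with 18 small capped glass vials standing in it up to 46 mm above its underside, about 0.16 kg. Origin at the centre of its underside, z up. Grasped across its 58 mm width.
- empty_rack: The same rack without vials: black block 58 by 110 by 32 mm with 18 empty holes. Not needed. Origin at the centre of its underside.
- amber_bottle: Brown glass bottle with a white cap, 68 mm in diameter, 145 mm high; bystander. Origin at the centre of its underside.
- wipes_box: Carton of wipes, 115 by 115 by 85 mm with a tissue sticking out on top; bystander. Origin at the centre of its underside.
- beaker: White plastic beaker, 90 mm in diameter, 100 mm high; bystander. Origin at the centre of its underside.

How it is judged:
By the outcome, as a careful person would: the job done as asked, in the order asked, and still so for the second after the job is handed in, with the robot touching nothing.
It also fails if it takes over 66 s, if anything falls off the work surface, if the arm or the gripper's body presses on something with over 40 N, if the wrist force passes 120 N, or if a joint passes its speed limit or range.

## Robot

A 6-joint arm with a two-finger parallel gripper is mounted at the origin on the work surface. World frame = base frame: x ahead of the robot, y to its left, z up, the work surface at z = 0. Lengths are in m, angles in rad, forces in N, time in s.
With the tool pointing down it reaches from about 0.275 to 0.825 m from the base axis. Payload 4.9 kg.
Tool frame: the origin (TCP) lies at the very end of the fingers, on their centre line; the grasp point (between the pads) lies 19 mm behind it; x points along the fingers, z is the direction in which the jaws open and shut, and the axes are right-handed (so a half turn about x gives the same grasp; the last joint's range is limited). The gripper opens to 85 mm and grips with 20 to 120 N. Pads are 22 mm wide; open, the fingers measure 114 mm over their backs; the gripper's body (76 mm by 85 mm) begins 54 mm behind the grasp point. The pads swing forward as they close: fully open they stand 13 mm farther back than shut.
Start: joints at [-1.24, 0.326, -0.193, 1.052, 0, 1.437], TCP at [0.247, -0.492, 0.231] pointing down, gripper open.
Joint ranges: [-2.65, 2.65], [-0.97, 1.79], [-1.3, 1.35], [-1.93, 2.1], [-1.47, 1.37], [-3.14, 3.14]. Speed limits (rad/s): [2.57, 2.57, 3.14, 3.14, 3.14, 3.14].

## Interface

Orientations are given as a unit quaternion [x, y, z, w].
In Python, from cell import sensors, cams, env gives the robot as it stands.
- The arm moves only by the shell command python3 -m crank 'ROWS' [FORCE]. ROWS is JSON, a list of rows, each a list of 7 numbers: the turn, a rotation vector about the world's x, y, z in degrees, then the shift along the world's x, y, z in m, then the opening in per cent of the stroke, from 0 (shut) to 100 (fully open). A call has 1 to 12 rows; each row is the pose to reach, as a shift and turn from the pose commanded when the call began; what a row does not reach only later rows make up. A row lasts 1/8 s, in which the tool goes at most 62.5 mm and 10.7 degrees, less where a joint would pass 70% of its speed; a pose out of reach is approached as far as the arm can. A call with a gripper value outside its range is refused whole. The fingers move at their own pace and stop on an object; FORCE is the grip in N (left out, the last holds). Time passes only in rows, so rows that repeat a pose let the fingers close. It gives the time, the measured TCP pose, the force and the opening at its end, in the units of the state.
- sensors.get_obs(): the state, without advancing time (a new reading comes with each control period).
- cams.camera(name): name is "scene" or "top"; returns a dict with "img" (400x640x3 uint8, red, green, blue), "fx", "fy", "cx", "cy" (pixels), "pose" (4x4, takes a point from camera to world coordinates). Camera axes: x right, y down, z forward; pixel columns grow to the right and rows downward; lengths in m; the calibration is good to about 2 mm. A picture is of the moment at which its call begins. There is no depth.
- env.finish_job(): hands the job in, once; it reports no verdict.
The state is a dict: "time": time; "qpos": joint angles; "qd": joint speeds; "effort": joint torques, N m; "ee_pos": TCP position; "eef_rot": TCP orientation; "force": force on the tool from outside, world axes, zero at the start; "moment": the same for the moment, N m; "width": finger opening in m.
Only numpy, scipy, OpenCV 4.12 (cv2) and the standard library are available. Lean on these libraries where they do the work, as an engineer would, in place of code of your own. Each camera call takes 0.05 s, during which the arm holds its last target. There are 200 camera calls.

## Working session

There is one attempt and no reset: what is moved stays moved. The work goes in short steps, Python scripts to look and compute and a shell command to move; the robot and the scene stay as the last step left them, time stands still between calls to the robot, and variables do not carry over. Pictures are saved under pics/ and viewed, about 8 in all and at most 12, crops included, and the job is handed in when it is done.

```bash
mkdir -p pics; ls
python3 - <<'E'
from cell import sensors,cams
import cv2,numpy as np
for n in("scene","top"):
    c=cams.camera(n); cv2.imwrite(f"pics/{n}0.png",c["img"][:,:,::-1]); print(n,c["fx"],c["fy"],c["cx"],c["cy"],np.round(c["pose"],4).tolist())
o=sensors.get_obs();print(o)
E
```

```text
pics
scene 452.03646955365645 452.03646955365645 319.08116771449926 197.33134837397157 [[0.4039, 0.6499, -0.6438, 1.3167], [0.9147, -0.2968, 0.2743, -0.2873], [-0.0128, -0.6997, -0.7144, 1.0028], [0.0, 0.0, 0.0, 1.0]]
top 374.82800526083474 374.82800526083474 328.5405177948908 199.91029372843755 [[-0.0232, -0.988, 0.1527, 0.3675], [-0.9997, 0.0231, -0.0023, 0.0508], [-0.0013, -0.1527, -0.9883, 1.1209], [0.0, 0.0, 0.0, 1.0]]
{'time': 0.1, 'qpos': array([-1.24016894e+00,  3.26881732e-01, -1.93457144e-01,  1.05202362e+00,
        2.78510539e-05,  1.43660368e+00]), 'qd': array([-0.00010953, -0.00172317,  0.00194899,  0.00036851,  0.00034507,
       -0.00238007]), 'effort': array([ 7.39903553e-04, -4.44240189e+01,  2.63038588e+01,  7.91902741e-03,
       -2.25147346e-04, -8.70432899e-06]), 'ee_pos': array([ 0.24639664, -0.49114335,  0.23058378]), 'eef_rot': array([ 0.37175413,  0.60214039, -0.37103638,  0.60129678]), 'force': array([1.07951727, 0.0193502 , 0.73749436]), 'moment': array([-0.02286539, -0.03885323,  0.04260747]), 'width': 0.08553917139605764}
```

View pics/scene0.png

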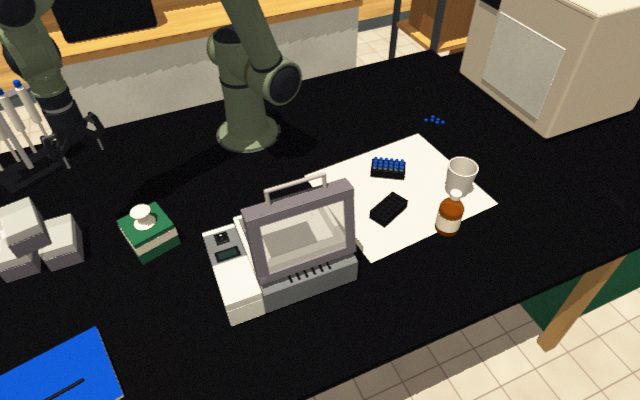

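View pics/top0.png

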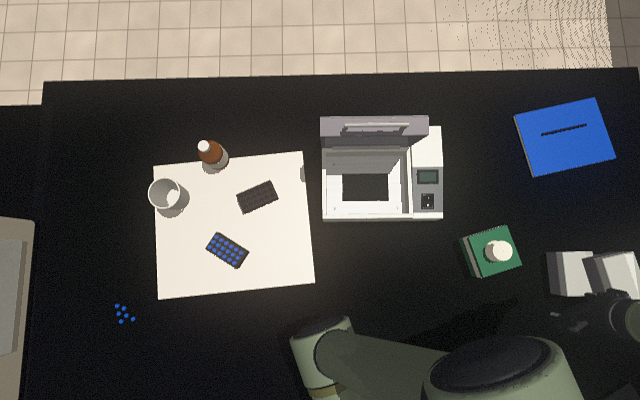

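The top view shows the vial rack (blue caps) at (227,250), the empty rack at (257,197), the mat at (370,187), the rocker at (427,201) and the hood standing upright at the top. The scene view agrees.

```bash
cat > h.py <<'E'
import cv2,numpy as np
from cell import sensors,cams
def ray(c,uv,z):
    uv=np.atleast_2d(np.array(uv,float)); P=np.array(c["pose"])
    d=np.c_[(uv[:,0]-c["cx"])/c["fx"],(uv[:,1]-c["cy"])/c["fy"],np.ones(len(uv))]@P[:3,:3].T
    return P[:3,3]+d*((z-P[2,3])/d[:,2])[:,None]
def proj(c,p):
    P=np.array(c["pose"]); q=(np.atleast_2d(p)-P[:3,3])@P[:3,:3]
    return np.c_[q[:,0]/q[:,2]*c["fx"]+c["cx"],q[:,1]/q[:,2]*c["fy"]+c["cy"]]
def rect(c,mask,z):
    cs,_=cv2.findContours(mask.astype(np.uint8),cv2.RETR_EXTERNAL,cv2.CHAIN_APPROX_NONE)
    k=max(cs,key=cv2.contourArea).reshape(-1,2)
    w=ray(c,k,z)[:,:2]*1000
    (ctr,s,a)=cv2.minAreaRect(w.astype(np.float32))
    b=cv2.boxPoints((ctr,s,a)); e=b[1]-b[0],b[2]-b[1]; l=max(e,key=np.linalg.norm)
    return np.round(ctr,1),np.round(s,1),round(np.degrees(np.arctan2(l[1],l[0]))%180,1)
def win(m,x0,x1,y0,y1):
    o=np.zeros_like(m); o[y0:y1,x0:x1]=m[y0:y1,x0:x1]; return o
def up(img,x0,x1,y0,y1,k,f): cv2.imwrite(f,cv2.resize(img[y0:y1,x0:x1,::-1],None,fx=k,fy=k,interpolation=cv2.INTER_CUBIC))
E
python3 - <<'E'
from h import *
c=cams.camera("top");im=c["img"].astype(int);R,G,B=im[...,0],im[...,1],im[...,2]
blue=win((B>R+50),200,255,228,275)
m=cv2.morphologyEx(blue.astype(np.uint8),cv2.MORPH_CLOSE,np.ones((9,9)))
print("caps",rect(c,m,.046))
dark=im.max(2)<75
dk=im.max(2)<60
print("rack", rect(c,win((im.min(2)<100),200,256,228,275),.032))
print("mat",rect(c,win(dk,338,402,168,206),.055))
print("empty", rect(c,win(im.max(2)<100,232,282,176,218),.032))
up(c["img"],310,450,105,225,5,"pics/sh.png")
s=cams.camera("scene");up(s["img"],190,410,130,330,3,"pics/sc.png")
for n,p in dict(hl=(347,215),hr=(0,0)).items(): pass
E
```

```text
caps (array([398. , 347.2]), array([96.1, 45.7]), np.float32(56.8))
rack (array([397.1, 344.5]), array([113.4,  60.1]), np.float32(57.5))
mat (array([ 570. , -120.3]), array([75.9, 18.8]), np.float32(13.5))
empty (array([550.1, 259. ]), array([ 61.6, 111.2]), np.float32(112.9))
```

View pics/sh.png

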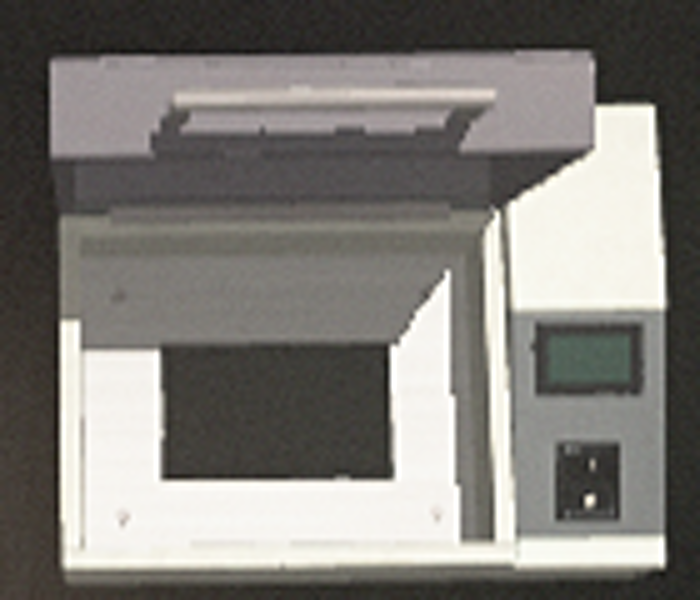

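View pics/sc.png

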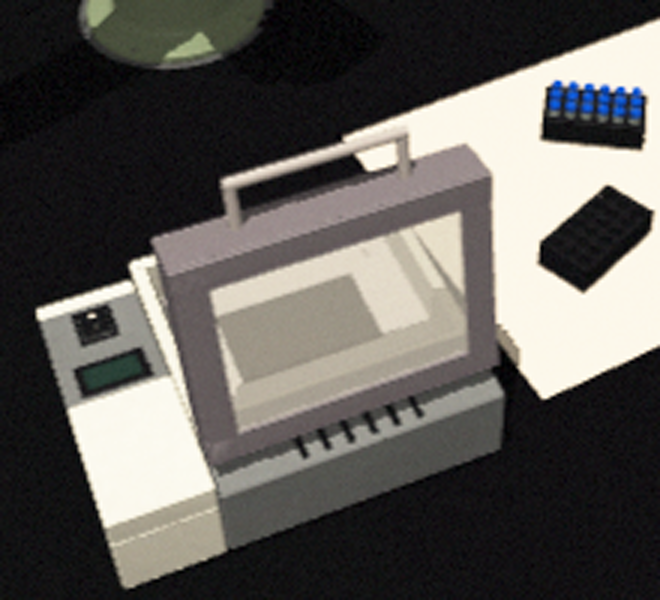

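The crops show the mat with corners near (161,345) to (394,480) in the 5x crop, and the rocker centre near (588,482). The handle runs (175,97) to (495,97) in the crop.

Run:
```python
from h import *
from scipy.spatial.transform import Rotation as R
c=cams.camera("top");s=cams.camera("scene")
f=lambda l,k,x,y:(np.array(l)+.5)/k-.5+np.array([x,y])
T=lambda l,z:np.round(ray(c,f(l,5,310,105),z)*1000,1)
print("mat",T([(161,347),(161,480),(394,480),(394,345)],.055)[:,:2].tolist())
print("front rim outer",T([(65,572),(515,568)],.1)[:,:2].tolist(), "left front outer", T([(62,322),(65,560)],.1)[:,:2].tolist())
print("rocker corners",T([(556,442),(620,442),(620,520),(556,520)],.09)[:,:2].tolist())
def tri(a,b):
    A=[];Bv=[]
    for cam,uv in((c,a),(s,b)):
        P=np.array(cam["pose"]);d=ray(cam,uv,0)[0]-P[:3,3];d/=np.linalg.norm(d);M=np.eye(3)-np.outer(d,d);A.append(M);Bv.append(M@P[:3,3])
    x=np.linalg.lstsq(np.vstack(A),np.hstack(Bv),rcond=None)[0];return np.round(x*1000,1)
# handle ends: top-view left (y+) = scene right
print("handle",tri(f((175,97),5,310,105),f((407,133),3,190,130)),tri(f((495,97),5,310,105),f((228,184),3,190,130)))
print("rocker",tri(f((588,482),5,310,105),f((95,324),3,190,130)))
o=sensors.get_obs();m=R.from_quat(o["eef_rot"]).as_matrix();print(np.round(m,3),np.degrees(np.arctan2(m[1,2],m[0,2])))
```

```text
mat [[607.5, 8.0], [529.3, 10.2], [526.2, -123.8], [605.5, -127.6]]
front rim outer [[472.8, 65.9], [469.3, -180.2]] left front outer [[613.0, 64.6], [479.4, 65.7]]
rocker corners [[540.3, -209.4], [539.4, -245.1], [495.6, -242.2], [496.4, -206.7]]
handle [656.1  10.  335.6] [ 652.7 -127.8  337.3]
rocker [ 518.  -227.6   84.3]
[[-0.     0.894  0.448]
 [ 0.001  0.448 -0.894]
 [-1.     0.    -0.001]] -63.368169608495286
```

```bash
python3 -m crank '[[0,0,8,0.04,0.06,0.02,100],[0,0,15,0.07,0.12,0.02,100],[0,0,15,0.10,0.18,0.02,100],[0,0,15,0.12,0.24,0.02,100],[0,0,15,0.14,0.30,0.02,100],[0,0,15,0.15,0.36,0.02,100],[0,0,15,0.153,0.42,0.02,100],[0,0,20,0.153,0.48,0.01,100],[0,0,25,0.153,0.54,0,100],[0,0,30.4,0.153,0.60,0,100],[0,0,30.4,0.153,0.66,0,100],[0,0,30.4,0.153,0.72,0,100]]'
python3 -m crank '[[0,0,0,0,0.06,-0.03,100],[0,0,0,-0.0015,0.1195,-0.08,100],[0,0,0,-0.0015,0.1195,-0.11,100],[0,0,0,-0.0015,0.1195,-0.11,100]]'
python3 - <<'E'
from h import *
from scipy.spatial.transform import Rotation as R
o=sensors.get_obs();m=R.from_quat(o["eef_rot"]).as_matrix();print(o["ee_pos"],o["qpos"],m[:,0],np.degrees(np.arctan2(m[1,2],m[0,2])))
s=cams.camera("scene");up(s["img"],330,480,90,240,4,"pics/g.png")
E
```

```text
time: 1.8
ee_pos: [0.3993, 0.2239, 0.2315]
eef_rot: [0.201, 0.678, -0.2, 0.678]
force: [2.1, 0.4, 0.7]
width: 0.085
time: 2.3
ee_pos: [0.3953, 0.3407, 0.1183]
eef_rot: [0.198, 0.68, -0.202, 0.677]
force: [-0.2, 0.1, 0.5]
width: 0.0851
[0.39533612 0.340692   0.1183177 ] [ 5.69859518e-01  3.86218670e-01 -4.20026584e-01  7.71394466e-01
 -1.13722186e-04  2.71385705e+00] [-0.00570058 -0.00378783 -0.99997658] -32.84247896673459
```

View pics/g.png

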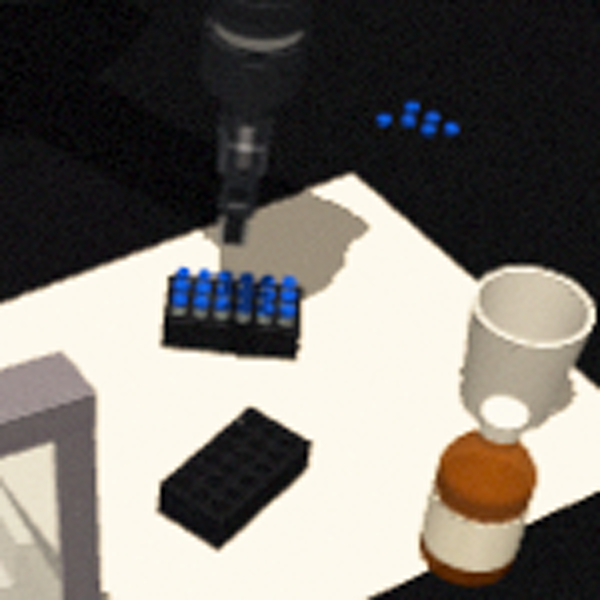

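The view shows the gripper over the middle of the rack, jaws across its width at crop (235,240), with the empty rack clear of it. I'll descend and grip.

```bash
python3 -m crank '[[0,0,0,0,0,-0.03,100],[0,0,0,0,0,-0.06,100],[0,0,0,0,0,-0.09,100],[0,0,0,0,0,-0.105,100],[0,0,0,0,0,-0.115,100],[0,0,0,0,0,-0.115,100],[0,0,0,0,0,-0.115,100],[0,0,0,0,0,-0.115,60],[0,0,0,0,0,-0.115,50],[0,0,0,0,0,-0.115,40],[0,0,0,0,0,-0.115,40],[0,0,0,0,0,-0.115,40]]' 40
python3 -m crank '[[0,0,0,0,0,0,40],[0,0,0,0,0,0,40],[0,0,0,0,0,0.01,40],[0,0,0,0,0,0.02,40],[0,0,0,0,0,0.04,40],[0,0,0,0,0,0.06,40],[0,0,0,0,0,0.08,40],[0,0,0,0,0,0.08,40],[0,0,0,0,0,0.08,40],[0,0,0,0,0,0.08,40]]'
python3 - <<'E'
from h import *
s=cams.camera("scene");up(s["img"],330,480,90,240,4,"pics/g2.png")
print(sensors.get_obs()["ee_pos"])
E
```

```text
time: 3.85
ee_pos: [0.3982, 0.3417, 0.007]
eef_rot: [0.201, 0.678, -0.2, 0.678]
force: [-2.4, 0.7, 6.3]
width: 0.0571
time: 5.1
ee_pos: [0.3974, 0.3408, 0.0854]
eef_rot: [0.2, 0.678, -0.201, 0.678]
force: [-0.3, -0.5, -1.9]
width: 0.0575
[0.39745858 0.34083647 0.0854347 ]
```

View pics/g2.png

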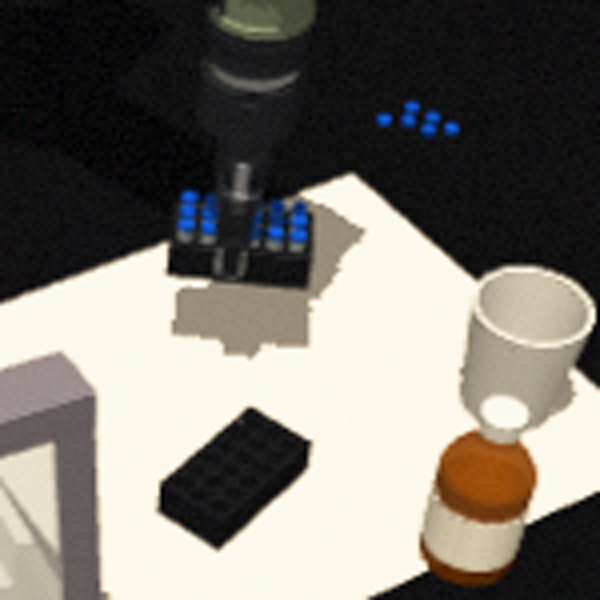

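The rack is lifted level. The grip sits about 6 mm off-centre along its length, which agrees with measured TCP y 0.341 against rack y 0.347. I'll allow for that at placing.

```bash
python3 -m crank '[[0,0,0,0,0,0.03,40],[0,0,0,0.01,-0.02,0.07,40],[0,0,5,0.02,-0.05,0.11,40],[0,0,10,0.03,-0.09,0.13,40],[0,0,15,0.04,-0.14,0.13,40],[0,0,20,0.05,-0.19,0.13,40],[0,0,25,0.05,-0.24,0.13,40],[0,0,30,0.06,-0.29,0.13,40],[0,0,32,0.07,-0.34,0.13,40],[0,0,32,0.09,-0.38,0.13,40],[0,0,32,0.12,-0.4,0.13,40],[0,0,32,0.15,-0.405,0.13,40]]'
python3 -m crank '[[0,0,0,0.019,0,0,40],[0,0,0,0.019,0,0,40],[0,0,0,0.019,0,0,40],[0,0,0,0.019,0,0,40]]'
python3 - <<'E'
from h import *
from scipy.spatial.transform import Rotation as R
o=sensors.get_obs();m=R.from_quat(o["eef_rot"]).as_matrix();print(o["ee_pos"],m[:,0],np.degrees(np.arctan2(m[1,2],m[0,2])))
c=cams.camera("top");im=c["img"].astype(int)
b=(im[...,2]>im[...,0]+50)
k=win(b,320,440,110,260);ys,xs=np.nonzero(k);print(len(xs),xs.min(),xs.max(),ys.min(),ys.max())
m=cv2.morphologyEx(k.astype(np.uint8),cv2.MORPH_CLOSE,np.ones((25,25)))
print(rect(c,m,o["ee_pos"][2]-.007+.046))
up(c["img"],310,450,105,225,4,"pics/t3.png")
E
```

```text
time: 6.65
ee_pos: [0.5486, -0.0655, 0.2156]
eef_rot: [0.007, 0.707, -0.007, 0.707]
force: [0.1, 0.2, -1.1]
width: 0.0573
time: 7.15
ee_pos: [0.5662, -0.0635, 0.2162]
eef_rot: [0.006, 0.707, -0.006, 0.707]
force: [-0.9, -0.1, -0.9]
width: 0.0569
[ 0.56618066 -0.06347678  0.2162044 ] [-7.43857745e-04  1.37142314e-04 -9.99999714e-01] -0.9589553102325207
71 353 363 163 181
(array([566.4, -22.5]), array([23.7, 43.7]), np.float32(178.1))
```

View pics/t3.png

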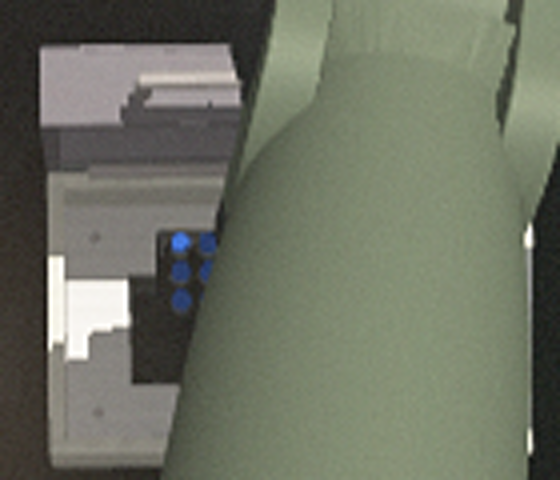

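The three end caps at crop (180,242–300) put the rack centre at about (566.4, -58.6) mm, right over the mat centre. I'll lower it.

```bash
python3 -m crank '[[0,0,0,0,0,-0.03,40],[0,0,0,0,0,-0.06,40],[0,0,0,0,0,-0.09,40],[0,0,0,0,0,-0.11,40],[0,0,0,0,0,-0.125,40],[0,0,0,0,0,-0.135,40],[0,0,0,0,0,-0.142,40],[0,0,0,0,0,-0.147,40],[0,0,0,0,0,-0.15,40],[0,0,0,0,0,-0.15,40],[0,0,0,0,0,-0.15,40]]'
python3 -m crank '[[0,0,0,0,0,-0.001,40],[0,0,0,0,0,-0.002,40],[0,0,0,0,0,-0.003,40],[0,0,0,0,0,-0.003,40]]'
```

```text
time: 8.57
ee_pos: [0.5673, -0.0638, 0.0666]
eef_rot: [0.006, 0.707, -0.006, 0.707]
force: [0.1, -0.0, -1.3]
width: 0.0569
time: 9.07
ee_pos: [0.567, -0.0637, 0.0632]
eef_rot: [0.006, 0.707, -0.006, 0.707]
force: [-0.7, -0.7, -2.0]
width: 0.0573
```

```bash
python3 -m crank '[[0,0,0,0,0,-0.0005,40],[0,0,0,0,0,-0.001,40],[0,0,0,0,0,-0.0015,40],[0,0,0,0,0,-0.0015,40]]'
```

```text
time: 9.57
ee_pos: [0.5671, -0.0638, 0.0621]
eef_rot: [0.006, 0.707, -0.006, 0.707]
force: [-1.2, -0.1, 2.5]
width: 0.0573
```

```bash
python3 -m crank '[[0,0,0,0,0,0,60],[0,0,0,0,0,0,100],[0,0,0,0,0,0,100],[0,0,0,0,0,0,100],[0,0,0,0,0,0.02,100],[0,0,0,0,0,0.05,100],[0,0,0,-0.01,0,0.09,100],[0,0,0,-0.03,0,0.14,100],[0,0,0,-0.05,0,0.19,100],[0,0,0,-0.07,0,0.24,100],[0,0,0,-0.08,0,0.29,100],[0,0,0,-0.08,0.002,0.335,100]]'
python3 -m crank '[[0,0,0,0,0.003,0.02,70],[0,0,0,0.02,0.003,0.02,70],[0,0,0,0.06,0.003,0.02,70],[0,0,0,0.11,0.003,0.02,70],[0,0,0,0.15,0.003,0.02,70],[0,0,0,0.167,0.003,0.02,70],[0,0,0,0.167,0.003,0.02,70],[0,0,0,0.167,0.003,0.02,70]]'
python3 - <<'E'
from h import *
o=sensors.get_obs();print(o["ee_pos"],o["qpos"])
c=cams.camera("top");s=cams.camera("scene")
a=cv2.resize(c["img"][105:225,310:450],(560,480));b=cv2.resize(s["img"][70:230,220:380],(480,480))
cv2.imwrite("pics/h1.png",np.hstack([a,b])[:,:,::-1][:, 240:])
cv2.imwrite("pics/rk.png",a[:,:,::-1])
E
```

```text
time: 11.08
ee_pos: [0.4863, -0.0617, 0.3991]
eef_rot: [0.006, 0.707, -0.006, 0.708]
force: [1.1, 0.4, 0.6]
width: 0.0853
time: 12.08
ee_pos: [0.6535, -0.0587, 0.4168]
eef_rot: [0.006, 0.707, -0.006, 0.707]
force: [0.4, 0.4, -0.4]
width: 0.0598
[ 0.65352378 -0.05873965  0.4168301 ] [-2.02012282e-01  5.26602282e-01  5.80795675e-01  1.62535933e+00
 -7.06178264e-05  1.38580396e+00]
```

View pics/h1.png

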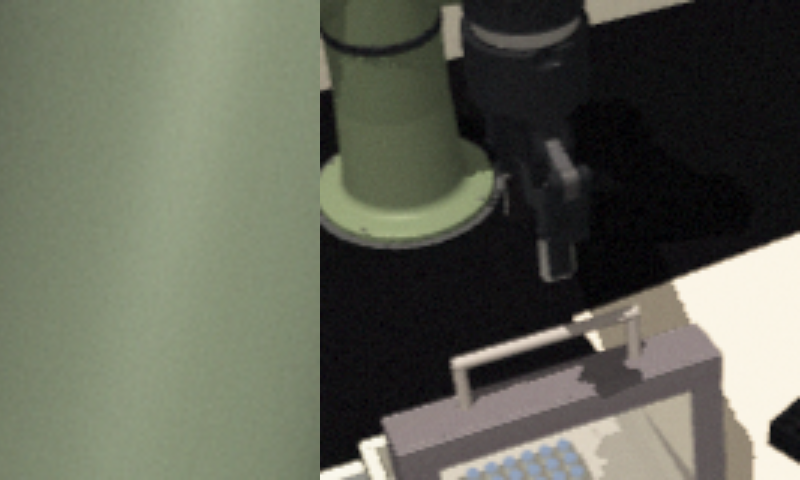

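The gripper hangs above the handle bar (lower picture: fingertips at (557,275), bar from (455,362) to (630,315)). The rack stands in the chamber, seen through the window. I'll descend on the bar and grip it.

```bash
python3 -m crank '[[0,0,0,0,0,-0.03,70],[0,0,0,0,0,-0.055,70],[0,0,0,0,0,-0.075,70],[0,0,0,0,0,-0.09,70],[0,0,0,0,0,-0.1,70],[0,0,0,0,0,-0.1,70],[0,0,0,0,0,-0.1,70]]'
python3 -m crank '[[0,0,0,0,0,0,40],[0,0,0,0,0,0,20],[0,0,0,0,0,0,10],[0,0,0,0,0,0,0],[0,0,0,0,0,0,0],[0,0,0,0,0,0,0],[0,0,0,0,0,0,0],[0,0,0,0,0,0,0]]' 40
```

```text
time: 13.05
ee_pos: [0.6543, -0.0588, 0.3178]
eef_rot: [0.006, 0.707, -0.006, 0.708]
force: [0.1, 0.0, -1.0]
width: 0.0598
time: 14.05
ee_pos: [0.6541, -0.0587, 0.317]
eef_rot: [0.006, 0.707, -0.006, 0.707]
force: [-0.3, -0.2, 4.0]
width: 0.0086
```

Run:
```python
import numpy as np
R=.2387;f=np.r_[np.linspace(1.4979,.30,37),np.linspace(.30,.0755,13)[1:]]
for k in range(4):
    q=f[12*k:12*k+13];x=-R*(np.cos(q)-np.cos(q[0]));z=R*(np.sin(q)-np.sin(q[0]))
    print(",".join(f"[0,0,0,{a:.4f},{-.019*a:.4f},{b:.4f},0]" for a,b in zip(x[1:],z[1:])))
```

```text
[0,0,0,-0.0079,0.0002,-0.0007,0],[0,0,0,-0.0158,0.0003,-0.0017,0],[0,0,0,-0.0236,0.0004,-0.0029,0],[0,0,0,-0.0314,0.0006,-0.0044,0],[0,0,0,-0.0392,0.0007,-0.0062,0],[0,0,0,-0.0469,0.0009,-0.0082,0],[0,0,0,-0.0545,0.0010,-0.0104,0],[0,0,0,-0.0620,0.0012,-0.0130,0],[0,0,0,-0.0695,0.0013,-0.0157,0],[0,0,0,-0.0768,0.0015,-0.0187,0],[0,0,0,-0.0841,0.0016,-0.0220,0],[0,0,0,-0.0912,0.0017,-0.0255,0]
[0,0,0,-0.0070,0.0001,-0.0037,0],[0,0,0,-0.0139,0.0003,-0.0077,0],[0,0,0,-0.0206,0.0004,-0.0119,0],[0,0,0,-0.0273,0.0005,-0.0163,0],[0,0,0,-0.0337,0.0006,-0.0209,0],[0,0,0,-0.0400,0.0008,-0.0258,0],[0,0,0,-0.0461,0.0009,-0.0308,0],[0,0,0,-0.0521,0.0010,-0.0360,0],[0,0,0,-0.0579,0.0011,-0.0415,0],[0,0,0,-0.0635,0.0012,-0.0471,0],[0,0,0,-0.0689,0.0013,-0.0529,0],[0,0,0,-0.0741,0.0014,-0.0589,0]
[0,0,0,-0.0050,0.0001,-0.0062,0],[0,0,0,-0.0098,0.0002,-0.0125,0],[0,0,0,-0.0144,0.0003,-0.0190,0],[0,0,0,-0.0188,0.0004,-0.0256,0],[0,0,0,-0.0229,0.0004,-0.0324,0],[0,0,0,-0.0268,0.0005,-0.0393,0],[0,0,0,-0.0305,0.0006,-0.0463,0],[0,0,0,-0.0340,0.0006,-0.0535,0],[0,0,0,-0.0372,0.0007,-0.0607,0],[0,0,0,-0.0402,0.0008,-0.0681,0],[0,0,0,-0.0429,0.0008,-0.0756,0],[0,0,0,-0.0454,0.0009,-0.0831,0]
[0,0,0,-0.0013,0.0000,-0.0043,0],[0,0,0,-0.0025,0.0000,-0.0086,0],[0,0,0,-0.0036,0.0001,-0.0129,0],[0,0,0,-0.0046,0.0001,-0.0172,0],[0,0,0,-0.0056,0.0001,-0.0216,0],[0,0,0,-0.0065,0.0001,-0.0260,0],[0,0,0,-0.0073,0.0001,-0.0304,0],[0,0,0,-0.0080,0.0002,-0.0348,0],[0,0,0,-0.0086,0.0002,-0.0392,0],[0,0,0,-0.0091,0.0002,-0.0436,0],[0,0,0,-0.0096,0.0002,-0.0481,0],[0,0,0,-0.0100,0.0002,-0.0525,0]
```

Typing these in round numbers, the first half first.

```bash
python3 -m crank '[[0,0,0,-0.008,0,-0.0005,0],[0,0,0,-0.016,0,-0.0015,0],[0,0,0,-0.0235,0.0005,-0.003,0],[0,0,0,-0.0315,0.0005,-0.0045,0],[0,0,0,-0.039,0.0005,-0.006,0],[0,0,0,-0.047,0.001,-0.008,0],[0,0,0,-0.0545,0.001,-0.0105,0],[0,0,0,-0.062,0.001,-0.013,0],[0,0,0,-0.0695,0.0015,-0.0155,0],[0,0,0,-0.077,0.0015,-0.0185,0],[0,0,0,-0.084,0.0015,-0.022,0],[0,0,0,-0.091,0.0015,-0.0255,0]]'
python3 -m crank '[[0,0,0,-0.007,0,-0.0035,0],[0,0,0,-0.014,0.0005,-0.0075,0],[0,0,0,-0.0205,0.0005,-0.012,0],[0,0,0,-0.0275,0.0005,-0.0165,0],[0,0,0,-0.0335,0.0005,-0.021,0],[0,0,0,-0.04,0.001,-0.026,0],[0,0,0,-0.046,0.001,-0.031,0],[0,0,0,-0.052,0.001,-0.036,0],[0,0,0,-0.058,0.001,-0.0415,0],[0,0,0,-0.0635,0.001,-0.047,0],[0,0,0,-0.069,0.0015,-0.053,0],[0,0,0,-0.074,0.0015,-0.059,0]]'
```

```text
time: 15.55
ee_pos: [0.5623, -0.0575, 0.2912]
eef_rot: [0.006, 0.707, -0.006, 0.707]
force: [0.7, -3.8, 1.0]
width: 0.0088
time: 17.05
ee_pos: [0.4884, -0.0563, 0.2315]
eef_rot: [0.006, 0.707, -0.007, 0.707]
force: [1.0, -6.1, 3.9]
width: 0.0083
```

```bash
python3 -m crank '[[0,0,0,-0.005,0,-0.006,0],[0,0,0,-0.01,-0.0005,-0.0125,0],[0,0,0,-0.0145,-0.0005,-0.019,0],[0,0,0,-0.019,-0.0005,-0.0255,0],[0,0,0,-0.023,-0.0005,-0.0325,0],[0,0,0,-0.027,-0.0005,-0.0395,0],[0,0,0,-0.0305,-0.0005,-0.0465,0],[0,0,0,-0.034,-0.0005,-0.0535,0],[0,0,0,-0.037,-0.0005,-0.0605,0],[0,0,0,-0.04,-0.0005,-0.068,0],[0,0,0,-0.043,-0.0005,-0.0755,0],[0,0,0,-0.0455,-0.0005,-0.083,0]]'
python3 -m crank '[[0,0,0,-0.0015,0,-0.0045,0],[0,0,0,-0.0025,0,-0.0085,0],[0,0,0,-0.0035,0,-0.013,0],[0,0,0,-0.0045,0,-0.017,0],[0,0,0,-0.0055,0,-0.0215,0],[0,0,0,-0.0065,0,-0.026,0],[0,0,0,-0.0075,0,-0.0305,0],[0,0,0,-0.008,0,-0.035,0]]'
```

```text
time: 18.55
ee_pos: [0.4444, -0.0558, 0.1491]
eef_rot: [0.006, 0.706, -0.005, 0.708]
force: [6.0, -0.7, -5.7]
width: 0.0086
time: 19.55
ee_pos: [0.4371, -0.0558, 0.1145]
eef_rot: [0.006, 0.706, -0.005, 0.708]
force: [6.2, 0.1, -3.5]
width: 0.0083
```

```bash
python3 -m crank '[[0,0,0,-0.0005,0,-0.003,0],[0,0,0,-0.001,0,-0.006,0],[0,0,0,-0.001,0,-0.009,0],[0,0,0,-0.0015,0,-0.0115,0],[0,0,0,-0.0015,0,-0.0135,0],[0,0,0,-0.0015,0,-0.0135,0]]'
python3 -m crank '[[0,0,0,0,0,-0.001,0],[0,0,0,0,0,-0.002,0],[0,0,0,0,0,-0.002,0]]'
python3 -m crank '[[0,0,0,0,0,-0.001,0],[0,0,0,0,0,-0.002,0],[0,0,0,0,0,-0.002,0]]'
```

```text
time: 20.3
ee_pos: [0.436, -0.0558, 0.1024]
eef_rot: [0.006, 0.706, -0.005, 0.709]
force: [2.5, 2.6, 10.0]
width: 0.0085
time: 20.68
ee_pos: [0.436, -0.0558, 0.1022]
eef_rot: [0.006, 0.705, -0.005, 0.709]
force: [-4.3, 3.1, 31.4]
width: 0.0085
time: 21.05
ee_pos: [0.436, -0.0558, 0.1017]
eef_rot: [0.006, 0.705, -0.006, 0.709]
force: [-9.2, 4.7, 50.4]
width: 0.0085
```

Contact force climbs with no further travel, so the hood is on its stop. I'll relax the push, release, rise and look.

```bash
python3 -m crank '[[0,0,0,0,0,0.002,0],[0,0,0,0,0,0.0035,0],[0,0,0,0,0,0.0035,0],[0,0,0,0,0,0.0035,28],[0,0,0,0,0,0.0035,28],[0,0,0,0,0,0.0035,28],[0,0,0,0,0,0.02,28],[0,0,0,0,0,0.05,28],[0,0,0,-0.02,0,0.09,28],[0,0,0,-0.05,-0.03,0.13,0],[0,0,0,-0.08,-0.07,0.14,0],[0,0,0,-0.08,-0.11,0.14,0]]'
python3 -m crank '[[0,0,0,0,-0.04,0.02,0],[0,0,0,0,-0.09,0.02,0],[0,0,0,0,-0.13,0.02,0],[0,0,0,0,-0.13,0.02,0],[0,0,0,0,-0.13,0.02,0]]'
python3 - <<'E'
from h import *
print(sensors.get_obs()["ee_pos"])
c=cams.camera("top");s=cams.camera("scene")
a=cv2.resize(c["img"][105:225,310:450],(420,360),interpolation=2);b=cv2.resize(s["img"][170:330,200:370],(380,360),interpolation=2)
cv2.imwrite("pics/shut.png",np.hstack([a,b])[:,:,::-1])
E
```

```text
time: 22.55
ee_pos: [0.3525, -0.1668, 0.2377]
eef_rot: [0.006, 0.707, -0.006, 0.707]
force: [1.2, -0.2, 0.1]
width: 0.0001
time: 23.18
ee_pos: [0.3535, -0.2954, 0.2562]
eef_rot: [0.007, 0.708, -0.005, 0.707]
force: [0.4, 0.3, 0.1]
width: -0.0002
[ 0.35346743 -0.29536398  0.25615205]
```

View pics/shut.png

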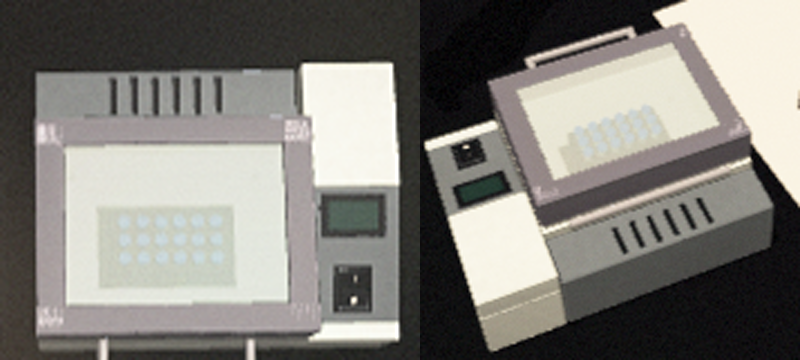

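The hood lies shut flat on the rim. Through the window the rack sits in the middle of the mat, with caps at (120–222, 213–262) and the mat at (98–236, 205–287). The rocker is at (352,288). Next I'll press its far half with the closed fingertips, tilted 25° so that only their near edge bears and clears the sloping panel.

```bash
python3 -m crank '[[0,-5,0,0.03,0.02,0,0],[0,-12,0,0.07,0.04,-0.01,0],[0,-18,0,0.11,0.0665,-0.03,0],[0,-25,0,0.15,0.0665,-0.06,0],[0,-25,0,0.1845,0.0665,-0.09,0],[0,-25,0,0.1845,0.0665,-0.1165,0],[0,-25,0,0.1845,0.0665,-0.1165,0],[0,-25,0,0.1845,0.0665,-0.1165,0]]'
python3 - <<'E'
from h import *
print(sensors.get_obs()["ee_pos"],sensors.get_obs()["qpos"])
s=cams.camera("scene")
up(s["img"],190,310,160,260,6,"pics/rk1.png")
E
```

```text
time: 24.28
ee_pos: [0.5388, -0.2293, 0.1413]
eef_rot: [0.007, 0.537, -0.004, 0.844]
force: [0.1, -0.3, 0.3]
width: -0.0002
[ 0.53884363 -0.22934891  0.14131593] [-0.66688029  0.2482384  -0.66986011  0.30082915  0.26488854  0.96728777]
```

View pics/rk1.png

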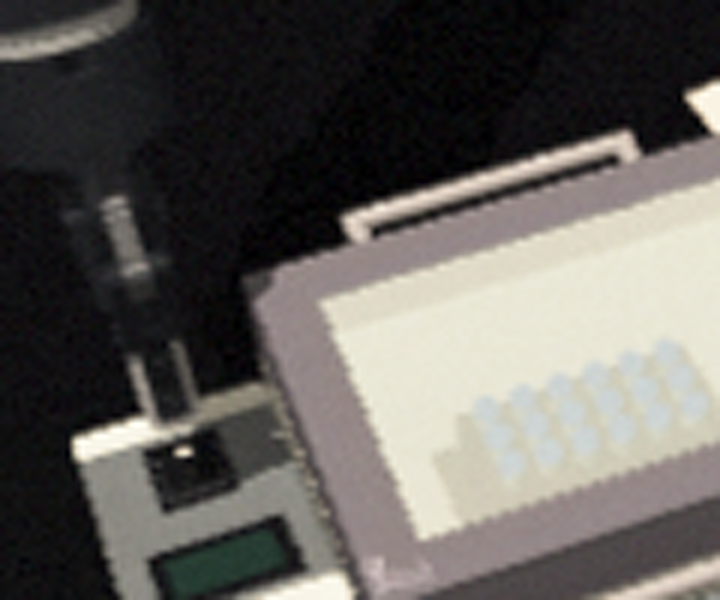

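The fingertips hang just above the rocker, at crop (172,418) with the rocker at (190,465). I'll go down slowly.

```bash
python3 -m crank '[[0,0,0,0,0,-0.015,0],[0,0,0,0,0,-0.028,0],[0,0,0,0,0,-0.036,0],[0,0,0,0,0,-0.04,0],[0,0,0,0,0,-0.04,0],[0,0,0,0,0,-0.04,0]]'
python3 -m crank '[[0,0,0,0,0,-0.001,0],[0,0,0,0,0,-0.002,0],[0,0,0,0,0,-0.003,0],[0,0,0,0,0,-0.003,0]]'
```

```text
time: 25.08
ee_pos: [0.5388, -0.2299, 0.1006]
eef_rot: [0.007, 0.537, -0.005, 0.843]
force: [0.6, 0.8, 0.2]
width: 0.0001
time: 25.58
ee_pos: [0.5392, -0.23, 0.0979]
eef_rot: [0.007, 0.537, -0.005, 0.844]
force: [0.1, 0.9, 2.8]
width: -0.0001
```

Contact, about 3 N. Continuing.

```bash
python3 -m crank '[[0,0,0,0,0,-0.001,0],[0,0,0,0,0,-0.002,0],[0,0,0,0,0,-0.002,0]]'
python3 -m crank '[[0,0,0,0,0,-0.001,0],[0,0,0,0,0,-0.002,0],[0,0,0,0,0,-0.002,0]]'
python3 -m crank '[[0,0,0,0,0,-0.0005,0],[0,0,0,0,0,-0.001,0],[0,0,0,0,0,-0.001,0]]'
```

```text
time: 25.95
ee_pos: [0.5389, -0.23, 0.0955]
eef_rot: [0.007, 0.537, -0.005, 0.844]
force: [1.6, 0.1, 4.3]
width: -0.0001
time: 26.32
ee_pos: [0.5386, -0.2299, 0.0933]
eef_rot: [0.007, 0.537, -0.005, 0.843]
force: [2.4, 0.2, 3.6]
width: 0.0002
time: 26.7
ee_pos: [0.5388, -0.2299, 0.0928]
eef_rot: [0.007, 0.537, -0.005, 0.844]
force: [-0.7, -1.1, 7.5]
width: 0.0
```

```bash
python3 -m crank '[[0,0,0,0,0,-0.001,0],[0,0,0,0,0,-0.0015,0],[0,0,0,0,0,-0.0015,0]]'
```

```text
time: 27.08
ee_pos: [0.539, -0.23, 0.0924]
eef_rot: [0.007, 0.536, -0.005, 0.844]
force: [-6.4, 0.7, 18.2]
width: -0.0002
```

A hard stop after about 5 mm of travel. I'll lift straight off, back away and check.

```bash
python3 -m crank '[[0,0,0,0,0,0.01,0],[0,0,0,0,0,0.04,0],[0,0,0,0,0,0.09,0],[0,0,0,-0.06,-0.02,0.12,0],[0,0,0,-0.12,-0.04,0.13,0],[0,0,0,-0.18,-0.06,0.14,0],[0,0,0,-0.2,-0.08,0.14,0],[0,0,0,-0.2,-0.08,0.14,0],[0,0,0,-0.2,-0.08,0.14,0]]'
python3 - <<'E'
from h import *
c=cams.camera("top");s=cams.camera("scene")
a=cv2.resize(c["img"][180:220,405:445],(400,400),interpolation=2);b=cv2.resize(s["img"][190:330,200:340],(400,400),interpolation=2)
cv2.imwrite("pics/end.png",np.hstack([a,b])[:,:,::-1])
im=c["img"].astype(int)
print("empty", rect(c,win(im.max(2)<100,232,282,176,218),.032))
E
```

```text
time: 28.2
ee_pos: [0.3382, -0.3088, 0.2299]
eef_rot: [0.008, 0.538, -0.004, 0.843]
force: [0.3, -0.8, -0.4]
width: 0.0006
empty (array([550. , 259.4]), array([ 61.4, 110. ]), np.float32(112.9))
```

View pics/end.png

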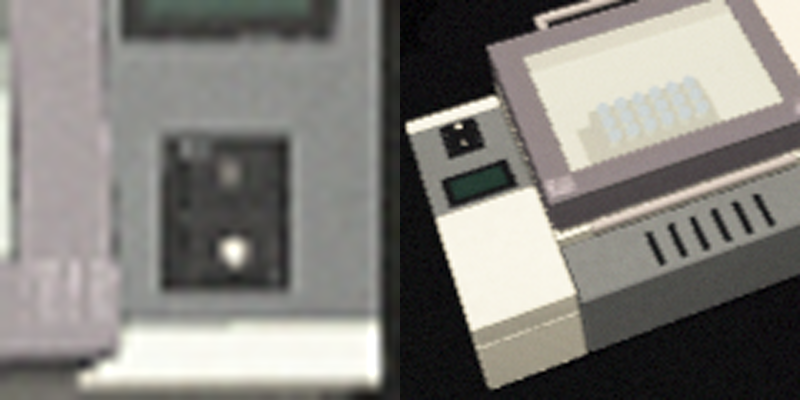

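The empty rack has not moved, and both marks on the rocker now show from behind, where only one did before. To be sure it is fully over, I'll repeat a gentle press 5 mm closer to the pivot.

```bash
python3 -m crank '[[0,0,0,0.02,0.02,0,0],[0,0,0,0.07,0.04,-0.01,0],[0,0,0,0.13,0.06,-0.02,0],[0,0,0,0.18,0.08,-0.04,0],[0,0,0,0.195,0.08,-0.08,0],[0,0,0,0.195,0.08,-0.115,0],[0,0,0,0.195,0.08,-0.125,0],[0,0,0,0.195,0.08,-0.132,0],[0,0,0,0.195,0.08,-0.135,0],[0,0,0,0.195,0.08,-0.135,0],[0,0,0,0.195,0.08,-0.135,0]]'
python3 -m crank '[[0,0,0,0,0,-0.001,0],[0,0,0,0,0,-0.002,0],[0,0,0,0,0,-0.002,0]]'
python3 -m crank '[[0,0,0,0,0,-0.001,0],[0,0,0,0,0,-0.002,0],[0,0,0,0,0,-0.002,0]]'
```

```text
time: 29.68
ee_pos: [0.534, -0.2303, 0.0968]
eef_rot: [0.007, 0.537, -0.005, 0.844]
force: [0.3, -0.8, -1.1]
width: 0.0001
time: 30.05
ee_pos: [0.5335, -0.2297, 0.0937]
eef_rot: [0.007, 0.537, -0.005, 0.843]
force: [0.2, 0.0, 0.1]
width: -0.0005
time: 30.42
ee_pos: [0.5337, -0.2298, 0.0922]
eef_rot: [0.007, 0.537, -0.005, 0.844]
force: [-2.9, 1.0, 5.2]
width: -0.0002
```

```bash
python3 -m crank '[[0,0,0,0,0,-0.0005,0],[0,0,0,0,0,-0.001,0],[0,0,0,0,0,-0.001,0]]'
python3 -m crank '[[0,0,0,0,0,0.01,0],[0,0,0,0,0,0.04,0],[0,0,0,0,0,0.09,0],[0,0,0,-0.06,-0.02,0.12,0],[0,0,0,-0.12,-0.04,0.13,0],[0,0,0,-0.18,-0.06,0.14,0],[0,0,0,-0.19,-0.08,0.14,0],[0,0,0,-0.19,-0.08,0.14,0],[0,0,0,-0.19,-0.08,0.14,0],[0,0,0,-0.19,-0.08,0.14,0]]'
```

```text
time: 30.8
ee_pos: [0.5338, -0.2298, 0.0919]
eef_rot: [0.007, 0.537, -0.005, 0.844]
force: [-7.1, 2.2, 12.5]
width: -0.0001
time: 32.05
ee_pos: [0.3441, -0.3087, 0.2305]
eef_rot: [0.007, 0.537, -0.004, 0.843]
force: [-0.8, 0.6, -0.1]
width: 0.0002
```

It met a hard stop at the same height (0.092 m) with no further travel, so the rocker is fully on. Handing in.

```bash
python3 -c "
from cell import env
print(env.finish_job())"
```

```text
the job is handed in; nothing more can be done
None
```

The job is handed in at about 32 s of the 66 s allowed; the hand-in itself reports no verdict.

- **Rack:** I placed the vial rack upright on the mat. Just before lowering it was over the mat centre to within about 1 mm, with its long side along the mat's. With the hood shut, the picture through the window still shows it centred.
- **Hood:** I held it by the handle bar and lowered it over about 6 s until it met its stop. I then pushed it against the stop, up to 50 N at the fingers, before letting go. The last pictures show it lying flat on the rim. Its angle was not measured directly: at the stop the grip height put the bar at about 121 mm, against 118 mm given.
- **Switch:** I pressed the far end of the rocker down about 5 mm to a hard stop. A second press nearer the pivot met a stop at the same height, so I take it as fully on. The pictures are too coarse to confirm its angle exactly.
- **Rest of the bench:** The empty rack measured the same position before and after. I did not measure the bottle, wipes box or beaker again at the end, but no move went close to them. The arm was clear of everything when I handed in.

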